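Shut the loaded microcentrifuge and start it

TASK

The small bench centrifuge is loaded but its lid has been left up. Push the lid over from behind with the fingers and press it fully shut without slamming it, then press the round start key on the front panel all the way in and let it come out again, all without forcing anything. Only push: do not pinch or lift anything, never start it with the lid up, and leave the machine and the things around it standing where they are.

Things in the scene. Friction and masses are not known exactly. Their poses are not given: they have to be found in the camera images.
- centrifuge: White bench microcentrifuge, 2 kg, loose on rubber feet; 213 mm deep (x -118 to +95), 170 wide (y), 110 high with lid shut. Origin on the bench under it; z up, -x its front. Deck round the rotor bowl 92 mm high, from x -58 back; in front of it a panel 67 to 78 mm high, leaning 10 deg to the front, with the start key, a dark display (middle) and a dark speed knob (y +58, leave alone).
- lid_hinge (a point): Middle of the lid's hinge axis, fixed on the machine at x +88 mm, y 0, z 98 mm of the centrifuge's frame; the axis runs along the machine's y. Its axes are those of the machine.
- lid (a joint): Lid angle in rad: 0 fully shut (level), growing as it opens, 1.57 straight up, at most 1.9 (leaning back, away from the machine's front). A stiff hinge: the lid stays where it is left (about 0.26 N m, so 2 to 4 N pushes it over at its free end). No latch has to be overcome.
- lid_edge (a point): Middle of the tip of the lid's free edge (end of a small tab, 44 mm wide), 150 mm from the hinge axis. It turns with the lid.
- lid_panel (a point): Centre of the lid's grey panel, mid-thickness. Panel flat, 150 mm wide, 16 thick, 6 to 141 mm from the hinge axis, round clear window of 70 mm flush within 2 mm. When shut: underside 4 mm below, outer face 12 mm above the hinge axis. Axes turn with the lid: x from the free edge to the hinge, y along the hinge, z out of the outer face.
- key_top (a point): Centre of the top of the start key: a grey round push key, 22 mm across, 8.5 mm proud of the front panel, on the machine's -y side (x about -90, y -50, z 80 mm). Its z axis points out of the panel, 10 degrees from vertical towards the machine's front; it is pressed along -z.
- start_key (a joint): Travel of the start key in m: 0 out, 0.005 fully in. Spring return: it starts to move at 1.5 N and is fully in at 4 N.
- dropper_bottle: Amber dropper bottle with a black top, 42 mm across, 112 mm tall, standing; origin at the centre of its underside. Bystander.
- sample_jar: White jar with a red lid, 64 mm across, 68 mm tall, standing; origin at the centre of its underside. Bystander.
- tube_rack: Square block rack with small capped tubes, 64 by 64 mm, 41 mm tall; origin at the centre of its underside. Bystander.

How it is judged:
On the way, in this order (a step that is already met when the one before it is completed fails the run):
1. the lid has been pushed fully shut (value of joint lid below 0.035 rad), for 0.2 s.
2. the start key is pressed in (value of joint start_key above 0.0038 m and value of joint lid below 0.035 rad), for 0.1 s.
At the end, for the whole second after the job is handed in: The lid is fully shut (within 2 degrees), the start key has been pressed at least 3.8 mm of its 5 mm after that and is out again (within 1 mm); the centrifuge stands still on its feet, and neither it nor the bottle, jar or rack has moved by 20 mm (value of joint lid below 0.035 rad and value of joint start_key below 0.001 m and angle between centrifuge's own z axis and vertical below 0.03 rad and distance of each of centrifuge, dropper_bottle, sample_jar, tube_rack from where it was at the start of the episode below 0.02 m and linear speed of centrifuge below 0.01 m/s); the robot touches nothing.
It fails at once if the start key was pressed while the lid was up (value of joint start_key above 0.0025 m and value of joint lid above 0.1 rad).
It fails at once if the lid was slammed (faster than 4 rad/s) or the machine forced (more than 60 N from the fingers) (velocity of joint lid below -4 rad/s or contact force between the fingers and centrifuge above 60 N).
It fails at once if the lid was pinched between the fingers (contact force between the fingers and centrifuge above 15 N and z of the grasp point in the frame of lid_panel between -0.008 and 0.008 m and x of the grasp point in the frame of lid_panel between -0.095 and 0.07 m and y of the grasp point in the frame of lid_panel between -0.08 and 0.08 m).
It fails at once if the machine was shoved, lifted or tipped, or pushed hard with the arm or the gripper's body instead of the fingers (over 15 N) (distance of centrifuge from where it was at the start of the episode above 0.025 m or angle between centrifuge's own z axis and vertical above 0.1 rad or contact force between the arm and centrifuge above 15 N).
It fails at once if the bottle, jar or rack was moved, lifted or knocked over (distance of any of dropper_bottle, sample_jar, tube_rack from where it was at the start of the episode above 0.025 m or angle between any of dropper_bottle, sample_jar's own z axis and vertical above 0.4 rad).
It also fails if it takes over 42 s, if anything falls off the work surface, if the arm or the gripper's body presses on something with over 40 N, if the wrist force passes 120 N, or if a joint passes its speed limit or range.

ROBOT

A 6-joint arm with a two-finger parallel gripper is mounted at the origin on the work surface. World frame = base frame: x ahead of the robot, y to its left, z up, the work surface at z = 0. Lengths are in m, angles in rad, forces in N, time in s.
With the tool pointing down it reaches from about 0.375 to 0.975 m from the base axis. Payload 3.8 kg.
Tool frame: the origin (TCP) lies where the fingers leave the gripper's body, on its centre line; the fingertips stand 73 mm ahead of it and the grasp point (between the pads) lies 54 mm ahead of it (nose_length is the distance from the TCP to the fingertips, in m); z points along the fingers, y is the line along which they close (so a half turn about z gives the same grasp; the last joint's range is limited). The gripper opens to 85 mm and grips with 20 to 120 N. Pads are 22 mm wide; open, the fingers measure 114 mm over their backs; the gripper's body (76 mm by 85 mm) begins 54 mm behind the grasp point. The pads swing forward as they close: fully open they stand 13 mm farther back than shut.
Start: joints at [-1.155, 0.264, 1.604, -0, 1.274, -0.037], TCP at [0.295, -0.607, 0.304] pointing down, gripper open.
Joint ranges: [-2.63, 2.63], [-0.94, 2.18], [0.31, 2.57], [-1.31, 4.45], [0, 2.66], [-2.55, 2.55]. Speed limits (rad/s): [2.57, 2.57, 3.14, 3.14, 3.14, 3.14].

INTERFACE

Orientations are given as a rotation vector (axis times angle).
In Python, from workcell import read_state, read_camera, calibration, finish_job, look_for, cut_out, tip_of, nose_length gives the robot as it stands.
- The arm moves only by the tool step_arm, never from a script. Its argument "targets" is a list of rows, each a list of 3 entries, a list of its own where there are three numbers: the turn, a rotation vector about the tool's x, y, z in rad, then the shift along the tool's x, y, z in mm, then the finger opening in mm, from 0 to 85.4. In form: [[[ax, ay, az], [x, y, z], grip], ...]. A call has 1 to 5 rows; each row shifts and turns the commanded pose from where the row before left it, along the tool's axes as they then stand; what a row does not reach is not made up. A row lasts 1/12 s, in which the tool goes at most 41.7 mm and 7.16 degrees, less where a joint would pass 70% of its speed; a pose out of reach is approached as far as the arm can. A call with a gripper value outside its range is refused whole. The fingers move at their own pace and stop on an object; "grip_force" is the grip in N (left out, the last holds). Time passes only in rows, so rows that do not move let the fingers close. It gives the time, the measured TCP pose, the force, the opening and the grip force at its end, in the units of the state.
- read_state(): the state, without advancing time (a new reading comes with each control period).
- read_camera(name): name is "scene" or "top"; returns the picture (420x560x3 uint8, red, green, blue); there is no depth.
- calibration(name): a dict with "camera_matrix" (3x3 intrinsics, pixels), "R" (3x3) and "t" (3): a world point X has camera coordinates R X + t. Camera axes: x right, y down, z forward; pixel columns grow to the right and rows downward; lengths in m; the calibration is good to about 2 mm. A picture is of the moment at which its call begins. calibration takes no time and is no camera call.
- finish_job(): hands the job in; it is judged then, once.
Trained networks look in the newest picture that a camera, given by its name, has taken for a name from the list of things; names that differ only in an ending like _2 or _b are one class to them, and where a whole thing is asked for, a point or a joint stands for the part that bears it (a point fixed in the world has none). Each returns a list of dicts, best first, with "score" (0 to 1); they miss things now and then, are a little off and sometimes report something else, mostly with a low value. They report only what shows in the picture. A call takes as long as a camera call.
- look_for(camera, query): "extent" ([left, top, right, bottom] in pixels, round what is visible of it).
- cut_out(camera, query): "region" (420x560 bool, what is visible of it) and "extent" ([left, top, right, bottom] in pixels, round what is visible of it).
- tip_of(camera, query): "at" ([row, column] in pixels: a listed point, or the origin of a listed thing).
The state is a dict: "time": time; "q": joint angles; "joint_vel": joint speeds; "joint_torque": joint torques, N m; "tool_pos": TCP position; "tcp_rot": TCP orientation; "wrist_force": force on the tool from outside, world axes, zero at the start; "torque": the same for the moment, N m; "width": opening from 0.0 (shut) to 1.0 (fully open); "grip_force": force on a finger pad.
Only numpy, scipy, OpenCV 4.12 (cv2) and the standard library are available. Lean on these libraries where they do the work, as an engineer would, in place of code of your own. Each camera call takes 0.05 s, during which the arm holds its last target. There are 200 camera calls.

## Working session

There is one attempt and no reset: what is moved stays moved. The work goes in short steps, Python scripts to look and compute and a tool call to move; the robot and the scene stay as the last step left them, time stands still between calls to the robot, and variables do not carry over. Pictures are saved under pics/ and viewed, at most 10 in all, crops included, and the job is handed in when it is done.

Besides the shell and the picture viewer there is one more tool, called as name(argument=value, ...), one argument or row to a line, values as JSON. step_arm: Moves the arm, as the interface text tells. Its arguments: {"type":"object","properties":{"targets":{"type":"array","items":{"type":"array"}},"grip_force":{"type":"number"}},"required":["targets"]}

```bash
mkdir -p pics
cat > h.py <<'E'
import numpy as np, cv2
from workcell import *
def P(n):
    c=calibration(n); return np.array(c["camera_matrix"]),np.array(c["R"]),np.array(c["t"])
def proj(n,X):
    K,R,t=P(n); p=K@(R@np.array(X)+t); return p[:2]/p[2]
def tri(a,b): # a,b: (cam,[row,col])
    Ms=[];pts=[]
    for n,(r,c) in (a,b):
        K,R,t=P(n); Ms.append(K@np.c_[R,t]); pts.append(np.array([[c],[r]],float))
    X=cv2.triangulatePoints(Ms[0],Ms[1],pts[0],pts[1])[:,0]; return X[:3]/X[3]
def ray(n,rc,z):
    K,R,t=P(n); C=-R.T@t; d=R.T@np.linalg.solve(K,[rc[1],rc[0],1]); return C+d*(z-C[2])/d[2]
E
python3 - <<'E'
from h import *
np.set_printoptions(precision=3,suppress=True)
a=read_camera("scene");b=read_camera("top")
cv2.imwrite("pics/s.png",a[:,:,::-1]);cv2.imwrite("pics/t.png",b[:,:,::-1])
for q in ["centrifuge","lid_hinge","lid_edge","lid_panel","key_top","dropper_bottle","sample_jar","tube_rack"]:
    r={}
    for n in("scene","top"):
        l=tip_of(n,q); 
        if l: r[n]=l[0]["at"]
        print(q,n,[(np.round(x["at"]),round(x["score"],2)) for x in l[:2]])
    if len(r)==2:
        X=tri(("scene",r["scene"]),("top",r["top"]));print("  X",X,"reproj",proj("scene",X)[::-1],proj("top",X)[::-1])
for n in("scene","top"):
    K,R,t=P(n);print(n,-R.T@t)
s=read_state();print(s["time"],s["tcp_rot"],s["width"])
E
```

```text
centrifuge scene [(array([216., 343.]), 0.89)]
centrifuge top [(array([215., 228.]), 0.85)]
  X [ 0.548  0.141 -0.   ] reproj [216.21  345.373] [215.868 230.02 ]
lid_hinge scene [(array([220., 364.]), 0.62)]
lid_hinge top [(array([165., 227.]), 0.89)]
  X [0.638 0.136 0.093] reproj [220.109 364.75 ] [164.952 227.385]
lid_edge scene [(array([174., 385.]), 0.75)]
lid_edge top [(array([123., 216.]), 0.77)]
  X [0.674 0.138 0.249] reproj [173.844 385.248] [123.144 216.611]
lid_panel scene [(array([200., 375.]), 0.68)]
lid_panel top [(array([145., 224.]), 0.84)]
  X [0.658 0.136 0.171] reproj [199.632 373.98 ] [144.914 222.98 ]
key_top scene [(array([163., 311.]), 0.4)]
key_top top [(array([254., 254.]), 0.48)]
  X [0.46  0.087 0.087] reproj [162.9   309.391] [253.821 252.396]
dropper_bottle scene [(array([269., 280.]), 0.77)]
dropper_bottle top [(array([173., 310.]), 0.93)]
  X [ 0.639 -0.032  0.005] reproj [268.935 278.278] [172.726 309.408]
sample_jar scene [(array([216., 264.]), 0.69)]
sample_jar top [(array([242., 302.]), 0.59)]
  X [ 0.491 -0.018 -0.01 ] reproj [215.559 265.377] [241.908 303.875]
tube_rack scene [(array([267., 278.]), 0.42)]
tube_rack top [(array([238., 158.]), 0.86)]
  X [ 0.534  0.159 -0.113] reproj [241.72 346.58] [228.414 227.201]
scene [ 1.197 -0.184  0.853]
top [0.39  0.023 1.11 ]
0.9 [ 3.061  0.705 -0.   ] 1.0020789856221752
```

View pics/s.png

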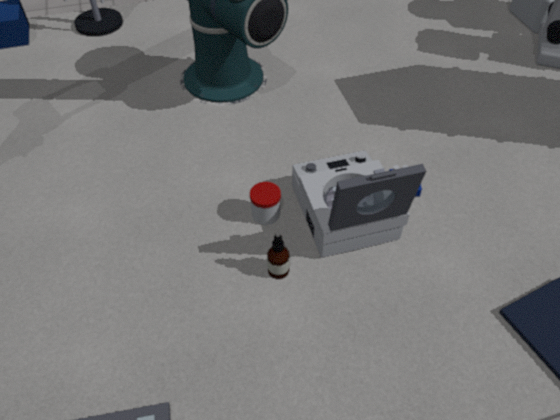

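View pics/t.png

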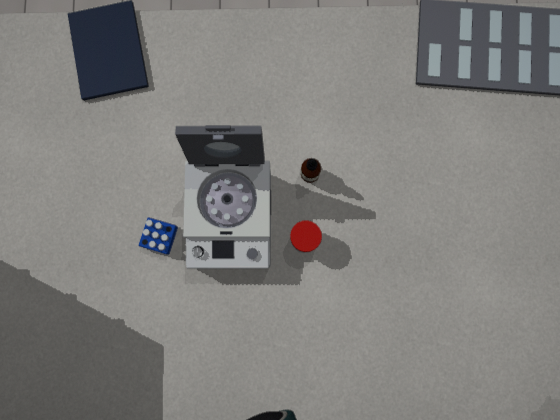

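The scene camera looks from behind. The lid stands up, with its edge at about row 172, col 385. Key at (167,310) and knob at (160,360). In the top view the front faces the robot: hinge (165,227), lid edge (127,220), key (254,253), knob (251,198). The bottle (170,311) and jar (236,306) are at -y, and the rack (236,158) is at +y. Machine yaw is about 0, hinge at about (0.638, 0.136), lid at about 1.8 rad. These agree with the sizes given.

I'll rise, square the tool with the world, close the fingers, then go over and behind the lid.

step_arm(
  targets=[
    [[0, 0, 0.1132], [0, 0, -25], 0],
    [[0, 0, 0.1132], [0, 0, -25], 0],
    [[0, 0, 0.1132], [0, 0, -25], 0],
    [[0, 0, 0.1132], [0, 0, -25], 0],
    [[0, 0, 0], [10, -20, 0], 0],
  ],
)

```text
time: 1.32
tool_pos: [0.3045, -0.5908, 0.4107]
tcp_rot: [3.13, -0.012, 0.005]
wrist_force: [0.6, -0.1, 1.5]
width: 0.3
grip_force: 0.0
```

step_arm(
  targets=[
    [[0, 0, 0], [22, -34, 0], 0],
    [[0, 0, 0], [22, -34, 0], 0],
    [[0, 0, 0], [22, -34, 0], 0],
    [[0, 0, 0], [22, -34, 0], 0],
    [[0, 0, 0], [22, -34, 0], 0],
  ],
)

```text
time: 1.73
tool_pos: [0.4159, -0.4153, 0.4041]
tcp_rot: [3.141, -0.001, 0.001]
wrist_force: [0.2, 0.2, -0.3]
width: -0.0
grip_force: 0.0
```

step_arm(
  targets=[
    [[0, 0, 0], [22, -34, 0], 0],
    [[0, 0, 0], [22, -34, 0], 0],
    [[0, 0, 0], [22, -34, 0], 0],
    [[0, 0, 0], [22, -34, 0], 0],
    [[0, 0, 0], [22, -34, 0], 0],
  ],
)

```text
time: 2.15
tool_pos: [0.526, -0.2451, 0.4042]
tcp_rot: [3.141, -0.0, 0.001]
wrist_force: [0.2, -0.2, 0.3]
width: -0.0
grip_force: 0.0
```

step_arm(
  targets=[
    [[0, 0, 0], [24, -32, 0], 0],
    [[0, 0, 0], [24, -32, 0], 0],
    [[0, 0, 0], [24, -32, 0], 0],
    [[0, 0, 0], [24, -32, 0], 0],
    [[0, 0, 0], [24, -32, 0], 0],
  ],
)

```text
time: 2.57
tool_pos: [0.6461, -0.0851, 0.4041]
tcp_rot: [3.141, 0.0, 0.001]
wrist_force: [0.5, -0.9, -0.0]
width: 0.0
grip_force: 0.0
```

step_arm(
  targets=[
    [[0, 0, 0], [19, -32, 0], 0],
    [[0, 0, 0], [19, -32, 0], 0],
    [[0, 0, 0], [19, -32, 0], 0],
    [[0, 0, 0], [19, -32, 0], 0],
    [[0, 0, 0], [19, -32, 0], 0],
  ],
)

```text
time: 2.98
tool_pos: [0.741, 0.0748, 0.4038]
tcp_rot: [3.142, 0.0, 0.0]
wrist_force: [0.9, 0.2, -0.1]
width: -0.002
grip_force: 0.0
```

step_arm(
  targets=[
    [[0, 0, 0], [15, -30, 0], 0],
    [[0, 0, 0], [10, -30, 0], 0],
    [[0, 0, 0], [0, 0, 0], 0],
  ],
)

```text
time: 3.23
tool_pos: [0.7662, 0.1395, 0.4023]
tcp_rot: [-3.138, -0.008, 0.001]
wrist_force: [-1.2, -0.1, -0.2]
width: 0.002
grip_force: 0.0
```

Run:
```python
from h import *
b=read_camera("scene");cv2.imwrite("pics/s2.png",cv2.resize(b[60:300,220:520,::-1],None,fx=2,fy=2))
s=read_state();print(s["tool_pos"],s["tcp_rot"],nose_length if not callable(nose_length) else nose_length())
```

```text
[0.76568846 0.13665897 0.40249511] [-3.14096705e+00 -6.58539808e-03  2.10746817e-03] 0.0726
```

View pics/s2.png

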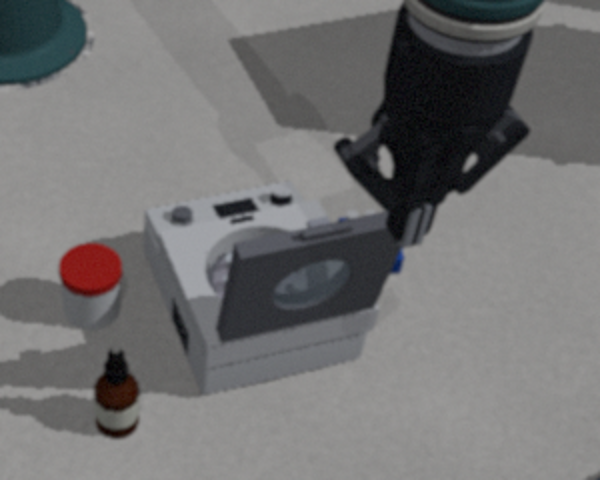

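The lid stands upright with its tab at the top (crop 325,232). The fingers are up behind and above it at y≈0.137, clear of everything. I'll lower them and then approach the lid.

step_arm(
  targets=[
    [[0, 0, 0], [0, 0, 28], 0],
    [[0, 0, 0], [0, 0, 28], 0],
    [[0, 0, 0], [0, 0, 28], 0],
    [[0, 0, 0], [0, 0, 28], 0],
    [[0, 0, 0], [0, 0, 0], 0],
  ],
)

```text
time: 3.7
tool_pos: [0.7619, 0.1313, 0.2834]
tcp_rot: [3.139, -0.001, -0.02]
wrist_force: [-0.3, -0.4, -2.3]
width: 0.0
grip_force: 0.0
```

step_arm(
  targets=[
    [[0, 0, 0], [-14, 0, 0], 0],
    [[0, 0, 0], [-14, 0, 0], 0],
    [[0, 0, 0], [-12, 0, 0], 0],
    [[0, 0, 0], [-10, 0, 0], 0],
    [[0, 0, 0], [-6, 0, 0], 0],
  ],
)

```text
time: 4.12
tool_pos: [0.7088, 0.1324, 0.2939]
tcp_rot: [-3.141, 0.001, -0.003]
wrist_force: [0.1, -0.3, 0.5]
width: -0.005
grip_force: 0.0
```

step_arm(
  targets=[
    [[0, 0, 0], [-5, 0, 0], 0],
    [[0, 0, 0], [-5, 0, 0], 0],
    [[0, 0, 0], [-5, 0, 0], 0],
    [[0, 0, 0], [-5, 0, 0], 0],
    [[0, 0, 0], [-5, 0, 0], 0],
  ],
)

```text
time: 4.53
tool_pos: [0.684, 0.133, 0.2918]
tcp_rot: [3.142, -0.0, -0.0]
wrist_force: [0.2, -0.6, 0.0]
width: -0.002
grip_force: 1.0
```

step_arm(
  targets=[
    [[0, 0, 0], [-5, 0, 0], 0],
    [[0, 0, 0], [-5, 0, 0], 0],
    [[0, 0, 0], [-5, 0, 0], 0],
    [[0, 0, 0], [-5, 0, 0], 0],
    [[0, 0, 0], [-5, 0, 0], 0],
  ],
)

```text
time: 4.95
tool_pos: [0.6591, 0.1331, 0.2922]
tcp_rot: [-3.141, 0.0, -0.001]
wrist_force: [2.8, 0.7, 1.3]
width: -0.002
grip_force: 1.2
```

Run:
```python
from h import *
b=read_camera("scene");read_camera("top")
print(tip_of("scene","lid_edge")[:1],tip_of("top","lid_edge")[:1])
cv2.imwrite("pics/s3.png",cv2.resize(b[60:300,220:520,::-1],None,fx=2,fy=2))
```

```text
[] [{'at': [139.2, 218.6], 'score': 0.94}]
```

View pics/s3.png

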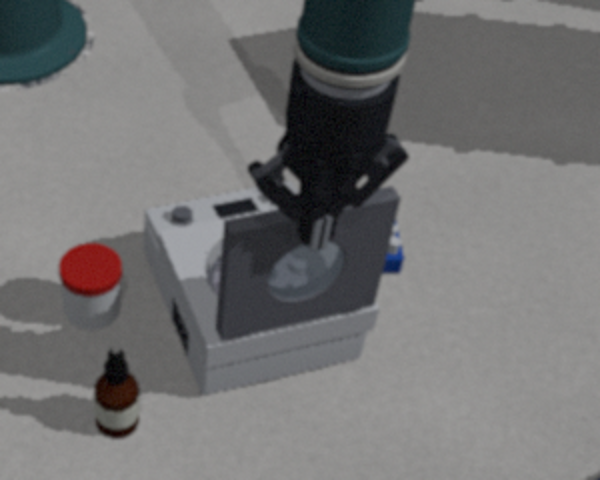

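The finger tips rest on the outer face, with the lid about vertical and light force (2.8 N). I'll follow the arc.

step_arm(
  targets=[
    [[0, 0, 0], [-6, 0, 1], 0],
    [[0, 0, 0], [-6, 0, 1], 0],
    [[0, 0, 0], [-6, 0, 1.5], 0],
    [[0, 0, 0], [-6, 0, 1.5], 0],
    [[0, 0, 0], [-6, 0, 2], 0],
  ],
)

```text
time: 5.57
tool_pos: [0.6287, 0.1331, 0.285]
tcp_rot: [-3.141, -0.0, -0.001]
wrist_force: [1.9, 1.0, 2.7]
width: 0.003
grip_force: 1.1
```

step_arm(
  targets=[
    [[0, 0, 0], [-6, 0, 1.5], 0],
    [[0, 0, 0], [-6, 0, 1.5], 0],
    [[0, 0, 0], [-6, 0, 2], 0],
    [[0, 0, 0], [-6, 0, 2], 0],
    [[0, 0, 0], [-6, 0, 2], 0],
  ],
)

```text
time: 5.98
tool_pos: [0.5985, 0.1331, 0.2753]
tcp_rot: [-3.142, -0.0, 0.001]
wrist_force: [1.7, 0.8, 0.6]
width: 0.002
grip_force: 0.8
```

step_arm(
  targets=[
    [[0, 0, 0], [-5, 0, 2.5], 0],
    [[0, 0, 0], [-5, 0, 3], 0],
    [[0, 0, 0], [-5, 0, 3], 0],
    [[0, 0, 0], [-5, 0, 3.5], 0],
    [[0, 0, 0], [-5, 0, 4], 0],
  ],
)

```text
time: 6.4
tool_pos: [0.5738, 0.1331, 0.2596]
tcp_rot: [-3.141, 0.0, 0.0]
wrist_force: [1.9, 1.2, 1.2]
width: -0.001
grip_force: 0.7
```

step_arm(
  targets=[
    [[0, 0, 0], [-4.5, 0, 4], 0],
    [[0, 0, 0], [-4.5, 0, 4], 0],
    [[0, 0, 0], [-4, 0, 4.5], 0],
    [[0, 0, 0], [-4, 0, 4.5], 0],
    [[0, 0, 0], [-3.5, 0, 5], 0],
  ],
)

```text
time: 6.82
tool_pos: [0.5532, 0.133, 0.2374]
tcp_rot: [3.141, -0.0, -0.001]
wrist_force: [0.2, 1.4, 0.8]
width: -0.004
grip_force: 0.6
```

step_arm(
  targets=[
    [[0, 0, 0], [-3.5, 0, 5], 0],
    [[0, 0, 0], [-3, 0, 5], 0],
    [[0, 0, 0], [-3, 0, 5.5], 0],
    [[0, 0, 0], [-2.5, 0, 5.5], 0],
    [[0, 0, 0], [-2, 0, 5.5], 0],
  ],
)

```text
time: 7.23
tool_pos: [0.5393, 0.133, 0.2107]
tcp_rot: [3.141, 0.0, -0.001]
wrist_force: [-0.5, 0.7, 1.4]
width: -0.002
grip_force: 0.6
```

step_arm(
  targets=[
    [[0, 0, 0], [-2, 0, 5], 0],
    [[0, 0, 0], [-2, 0, 5], 0],
    [[0, 0, 0], [-1, 0, 4], 0],
    [[0, 0, 0], [-1, 0, 3], 0],
    [[0, 0, 0], [0, 0, 2], 0],
  ],
)

```text
time: 7.65
tool_pos: [0.5334, 0.1329, 0.1918]
tcp_rot: [3.141, -0.0, -0.001]
wrist_force: [-2.1, 0.6, 1.1]
width: 0.002
grip_force: 0.5
```

step_arm(
  targets=[
    [[0, 0, 0], [0, 0, 2], 0],
    [[0, 0, 0], [0, 0, 2], 0],
    [[0, 0, 0], [0, 0, 1.5], 0],
    [[0, 0, 0], [0, 0, 1], 0],
    [[0, 0, 0], [0, 0, 1], 0],
  ],
)

```text
time: 8.07
tool_pos: [0.5338, 0.133, 0.1848]
tcp_rot: [3.142, 0.0, -0.0]
wrist_force: [-1.5, 0.5, 1.6]
width: 0.0
grip_force: 0.5
```

step_arm(
  targets=[
    [[0, 0, 0], [0, 0, 0.7], 0],
    [[0, 0, 0], [0, 0, 0.7], 0],
    [[0, 0, 0], [0, 0, 0], 0],
  ],
)

```text
time: 8.32
tool_pos: [0.5339, 0.133, 0.1834]
tcp_rot: [-3.142, 0.0, -0.0]
wrist_force: [0.5, 0.4, 0.4]
width: -0.0
grip_force: 0.0
```

step_arm(
  targets=[
    [[0, 0, 0], [0, 0, 0.7], 0],
    [[0, 0, 0], [0, 0, 0.7], 0],
    [[0, 0, 0], [0, 0, 0], 0],
  ],
)

```text
time: 8.57
tool_pos: [0.534, 0.1331, 0.1826]
tcp_rot: [-3.142, -0.0, -0.001]
wrist_force: [-1.7, 0.1, 4.4]
width: -0.003
grip_force: 1.9
```

step_arm(
  targets=[
    [[0, 0, 0], [0, 0, 0.7], 0],
    [[0, 0, 0], [0, 0, 0], 0],
  ],
)

```text
time: 8.73
tool_pos: [0.5339, 0.1331, 0.1824]
tcp_rot: [-3.142, -0.0, -0.0]
wrist_force: [-3.2, -0.4, 8.2]
width: 0.001
grip_force: 3.8
```

The force is climbing and the tip has stalled at z≈0.110, which is the shut height. I'll press slightly more, hold, then lift and look.

step_arm(
  targets=[
    [[0, 0, 0], [0, 0, 0.5], 0],
    [[0, 0, 0], [0, 0, 0], 0],
    [[0, 0, 0], [0, 0, 0], 0],
    [[0, 0, 0], [0, 0, 0], 0],
  ],
)

```text
time: 9.07
tool_pos: [0.534, 0.1331, 0.1824]
tcp_rot: [-3.141, -0.0, -0.001]
wrist_force: [-4.1, -1.4, 10.1]
width: -0.002
grip_force: 5.1
```

step_arm(
  targets=[
    [[0, 0, 0], [0, 0, -5], 0],
    [[0, 0, 0], [0, 0, -20], 0],
    [[0, 0, 0], [0, 0, -35], 0],
    [[0, 0, 0], [0, 0, -35], 0],
    [[0, 0, 0], [0, -40, 0], 0],
  ],
)

```text
time: 9.48
tool_pos: [0.5381, 0.1696, 0.284]
tcp_rot: [3.141, -0.008, 0.02]
wrist_force: [1.1, 0.5, 1.8]
width: -0.001
grip_force: 0.0
```

step_arm(
  targets=[
    [[0, 0, 0], [0, -40, 0], 0],
    [[0, 0, 0], [0, -40, 0], 0],
    [[0, 0, 0], [0, -30, 0], 0],
    [[0, 0, 0], [0, 0, 0], 0],
    [[0, 0, 0], [0, 0, 0], 0],
  ],
)

```text
time: 9.9
tool_pos: [0.5335, 0.2845, 0.2755]
tcp_rot: [3.141, 0.005, -0.0]
wrist_force: [-0.4, -0.7, 0.2]
width: -0.002
grip_force: 0.0
```

Run:
```python
from h import *
np.set_printoptions(precision=3,suppress=True)
a=read_camera("scene");b=read_camera("top")
for q in ["key_top","lid_hinge","lid_edge","lid_panel"]:
    r={n:tip_of(n,q) for n in("scene","top")}
    print(q,{n:(np.round(l[0]["at"],1),l[0]["score"]) for n,l in r.items() if l})
    if all(r.values()): print(tri(*[(n,r[n][0]["at"]) for n in r]))
    if r["top"]: print(" top ray",ray("top",r["top"][0]["at"],dict(key_top=.08,lid_hinge=.098,lid_edge=.1,lid_panel=.102)[q]))
cv2.imwrite("pics/c.png",np.vstack([cv2.resize(a[130:260,260:440,::-1],(540,390))[:300],cv2.resize(b[150:280,150:330,::-1],(540,390))[90:]]))
```

```text
key_top {'scene': (array([161.4, 310.8]), 0.52), 'top': (array([251.7, 254.7]), 0.48)}
[0.464 0.085 0.096]
 top ray [0.465 0.083 0.08 ]
lid_hinge {'scene': (array([217. , 366.9]), 0.93), 'top': (array([164.8, 227.7]), 0.65)}
[0.637 0.137 0.1  ]
 top ray [0.637 0.135 0.098]
lid_edge {'top': (array([235.8, 226.3]), 0.78)}
 top ray [0.495 0.137 0.1  ]
lid_panel {'scene': (array([193., 352.]), 0.97), 'top': (array([196.9, 226.2]), 0.89)}
[0.572 0.137 0.098]
 top ray [0.571 0.137 0.102]
```

View pics/c.png

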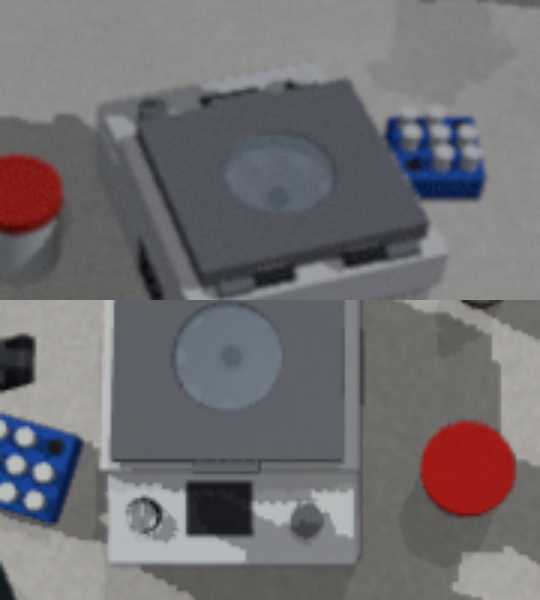

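The lid is shut and level, with its tab just over the deck edge. The key is at top-view (253,252), giving about (0.461, 0.087, 0.080). The other things have not moved. I'll go above the key and tilt 10° to match its axis.

step_arm(
  targets=[
    [[0, 0, 0], [-18, 39, 0], 0],
    [[0, 0, 0], [-18, 39, 0], 0],
    [[0, 0, 0], [-18, 39, 0], 0],
    [[0, 0, 0], [-18, 39, 0], 0],
    [[0, 0, 0], [-18, 39, 0], 0],
  ],
)

```text
time: 10.82
tool_pos: [0.4454, 0.0924, 0.2758]
tcp_rot: [3.141, 0.001, 0.001]
wrist_force: [0.1, -0.3, 0.2]
width: -0.0
grip_force: 0.0
```

step_arm(
  targets=[
    [[0, 0.0873, 0], [0, 2, 0], 0],
    [[0, 0.0873, 0], [0, 0, 0], 0],
    [[0, 0, 0], [-5, 0, 28], 0],
    [[0, 0, 0], [-5, 0, 28], 0],
    [[0, 0, 0], [-5, 0, 28], 0],
  ],
)

```text
time: 11.23
tool_pos: [0.4467, 0.0915, 0.1911]
tcp_rot: [-3.128, 0.001, -0.28]
wrist_force: [0.4, 0.1, -0.8]
width: -0.007
grip_force: 0.0
```

step_arm(
  targets=[
    [[0, 0, 0], [0, 0, 0], 0],
    [[0, 0, 0], [0, 0, 0], 0],
  ],
)

```text
time: 11.4
tool_pos: [0.4449, 0.0915, 0.1893]
tcp_rot: [3.129, -0.0, 0.268]
wrist_force: [0.5, 0.8, -0.3]
width: 0.004
grip_force: 0.0
```

Run:
```python
from h import *
from scipy.spatial.transform import Rotation as Ro
np.set_printoptions(precision=4,suppress=True)
a=read_camera("scene")
s=read_state();R=Ro.from_rotvec(s["tcp_rot"]).as_matrix();p=np.array(s["tool_pos"])
tip=p+R[:,2]*.0726;print(p,R[:,2],tip,"key in tool mm",1e3*R.T@(np.array([.461,.087,.080])-p)-[0,0,72.6])
cv2.imwrite("pics/k.png",cv2.resize(a[90:240,240:440,::-1],None,fx=4,fy=4))
```

```text
[0.4465 0.0918 0.1912] [ 0.1737 -0.0001 -0.9848] [0.4592 0.0918 0.1197] key in tool mm [-5.0664  4.7882 39.3748]
```

View pics/k.png

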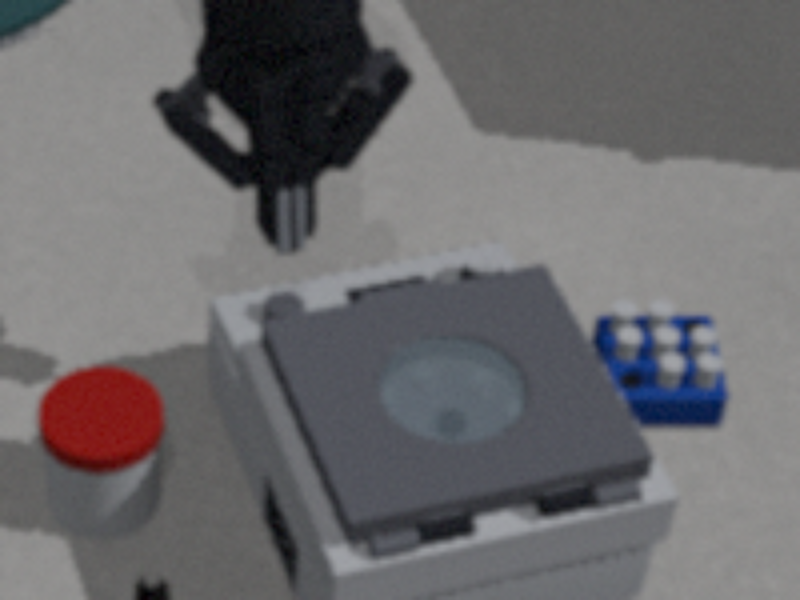

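The fingers hang above and just over the key (crop 285,300), in line with it. I'll correct sideways, then go down slowly along the key's axis.

step_arm(
  targets=[
    [[0, 0, 0], [-4, 5, 10], 0],
    [[0, 0, 0], [0, 0, 12], 0],
    [[0, 0, 0], [0, 0, 7], 0],
    [[0, 0, 0], [0, 0, 3], 0],
    [[0, 0, 0], [0, 0, 0], 0],
  ],
)

```text
time: 11.87
tool_pos: [0.4481, 0.0868, 0.1582]
tcp_rot: [3.13, -0.0, 0.273]
wrist_force: [-0.9, -0.5, 0.4]
width: 0.001
grip_force: 0.0
```

step_arm(
  targets=[
    [[0, 0, 0], [0, 0, 1.5], 0],
    [[0, 0, 0], [0, 0, 1.5], 0],
    [[0, 0, 0], [0, 0, 1.5], 0],
    [[0, 0, 0], [0, 0, 1], 0],
    [[0, 0, 0], [0, 0, 0], 0],
  ],
)

```text
time: 12.28
tool_pos: [0.4489, 0.0869, 0.1529]
tcp_rot: [-3.13, -0.0, -0.274]
wrist_force: [0.4, 0.5, -0.0]
width: -0.003
grip_force: 0.0
```

step_arm(
  targets=[
    [[0, 0, 0], [0, 0, 1], 0],
    [[0, 0, 0], [0, 0, 1], 0],
    [[0, 0, 0], [0, 0, 0], 0],
  ],
)

```text
time: 12.53
tool_pos: [0.4494, 0.0869, 0.151]
tcp_rot: [-3.13, -0.0, -0.274]
wrist_force: [0.5, 0.7, 1.8]
width: -0.001
grip_force: 0.8
```

step_arm(
  targets=[
    [[0, 0, 0], [0, 0, 1], 0],
    [[0, 0, 0], [0, 0, 1], 0],
    [[0, 0, 0], [0, 0, 1], 0],
    [[0, 0, 0], [0, 0, 0], 0],
  ],
)

```text
time: 12.87
tool_pos: [0.4499, 0.0869, 0.148]
tcp_rot: [-3.13, 0.0, -0.274]
wrist_force: [-1.5, 0.2, 2.8]
width: 0.003
grip_force: 1.6
```

step_arm(
  targets=[
    [[0, 0, 0], [0, 0, 1], 0],
    [[0, 0, 0], [0, 0, 1], 0],
    [[0, 0, 0], [0, 0, 0], 0],
  ],
)

```text
time: 13.12
tool_pos: [0.4502, 0.0869, 0.1465]
tcp_rot: [3.13, -0.0, 0.274]
wrist_force: [-3.0, -0.1, 7.6]
width: -0.002
grip_force: 3.5
```

Above 4 N and stalling, so the key is fully in. I'll hold briefly, then withdraw.

step_arm(
  targets=[
    [[0, 0, 0], [0, 0, 0.5], 0],
    [[0, 0, 0], [0, 0, 0], 0],
    [[0, 0, 0], [0, 0, 0], 0],
    [[0, 0, 0], [0, 0, 0], 0],
  ],
)

```text
time: 13.45
tool_pos: [0.4503, 0.0869, 0.1464]
tcp_rot: [3.13, -0.0, 0.274]
wrist_force: [-5.8, -0.5, 10.7]
width: 0.003
grip_force: 5.9
```

step_arm(
  targets=[
    [[0, 0, 0], [0, 0, -4], 0],
    [[0, 0, 0], [0, 0, -8], 0],
    [[0, 0, 0], [0, 0, -30], 0],
    [[0, 0, 0], [0, 0, -35], 0],
    [[0, 0, 0], [0, 0, -35], 0],
  ],
)

```text
time: 13.87
tool_pos: [0.4293, 0.0867, 0.2559]
tcp_rot: [3.13, -0.0, 0.269]
wrist_force: [0.5, 0.1, 1.1]
width: -0.0
grip_force: 0.0
```

step_arm(
  targets=[
    [[0, 0, 0], [0, 35, 0], 0],
    [[0, 0, 0], [0, 35, 0], 0],
    [[0, 0, 0], [0, 35, 0], 0],
    [[0, 0, 0], [0, 35, 0], 0],
    [[0, 0, 0], [0, 0, 0], 0],
  ],
)

```text
time: 14.28
tool_pos: [0.4305, -0.058, 0.2563]
tcp_rot: [3.126, -0.008, 0.275]
wrist_force: [0.5, 0.4, -0.3]
width: -0.002
grip_force: 0.0
```

Run:
```python
from h import *
a=read_camera("scene");b=read_camera("top")
cv2.imwrite("pics/e.png",np.vstack([cv2.resize(a[130:260,260:440,::-1],(540,390))[:300],cv2.resize(b[150:280,150:330,::-1],(540,390))[90:]]))
```

```text
(no output)
```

View pics/e.png

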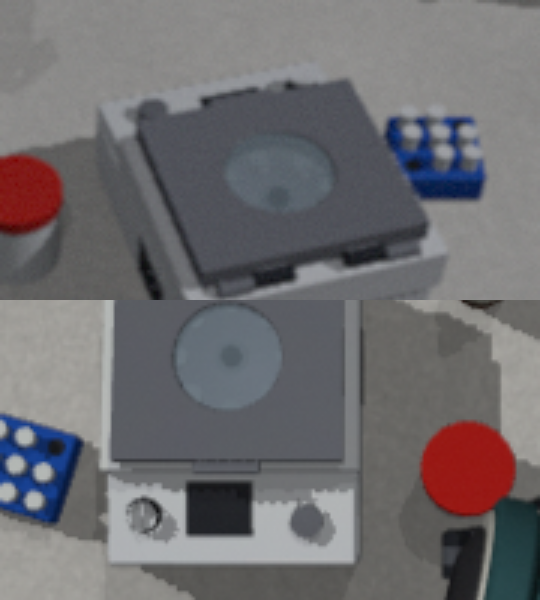

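The lid is shut and the key is out again (crop 307,522). Nothing has moved, and the arm is clear above the jar.

```bash
python3 -c "
from workcell import *
print(finish_job())"
```

```text
the job is handed in; nothing more can be done
None
```

The job is handed in at about 14 s of the 42 s allowed, with no verdict reported back: the lid was pushed shut gently, the start key was pressed in about 4.9 mm and released with roughly 12 N at most, and nothing else looked moved in the last pictures.

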